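Feel the plate gap of a measuring cell with a taper gauge

ROBOT

A 6-joint arm with a two-finger parallel gripper is mounted at the origin on the work surface. World frame = base frame: x ahead of the robot, y to its left, z up, the work surface at z = 0. Lengths are in m, angles in degrees, forces in N, time in s.
With the tool pointing down it reaches from about 0.375 to 0.925 m from the base axis. Payload 5.7 kg.
Tool frame: the origin (TCP) lies at the centre of the arm's flange, where the gripper is bolted on; the fingertips stand 173 mm ahead of it and the grasp point (between the pads) lies manip.hold_point_z ahead of it (manip.hold_point_z is the distance from the TCP to the grasp point, in m); z points along the fingers, y is the direction in which the jaws open and shut (so a half turn about z gives the same grasp; the last joint's range is limited). The gripper opens to 85 mm and grips with 20 to 120 N. Pads are 22 mm wide; open, the fingers measure 114 mm over their backs; the gripper's body (76 mm by 85 mm) begins 54 mm behind the grasp point. The pads swing forward as they close: fully open they stand 13 mm farther back than shut.
Start: joints at [-79.475, 20.558, 86.54, -0, 72.909, -6.595], TCP at [0.177, -0.573, 0.405] pointing down, gripper open.
Joint ranges: [-170.27, 170.27], [-57.76, 135], [12.27, 136.19], [-55.21, 235.2], [11.17, 155.16], [-170.74, 170.74]. Speed limits (degrees/s): [136.94, 136.94, 180, 180, 180, 180].

INTERFACE

Orientations are given as [roll, pitch, yaw] about the fixed x, y, z axes, in that order (R = Rz(yaw) Ry(pitch) Rx(roll)).
In Python, from plant import manip, viewer, finish_job gives the robot as it stands.
- The arm moves only by the tool step_arm, never from a script. Its argument "motion" is a list that holds one entry, the list of rows, each a list of 5 numbers: the shift along the world's x, y, z in cm, then the turn about the world's z in degrees, then the opening, from -1 (shut) to 1 (fully open), so that 0 is half open. In form: [[[dx, dy, dz, turn, claw], ...]]. A call has 1 to 8 rows; each row is the pose to reach, as a shift and turn from the pose commanded when the call began; what a row does not reach only later rows make up. A row lasts 1/8 s, in which the tool goes at most 62.5 mm and 10.7 degrees, less where a joint would pass 70% of its speed; a pose out of reach is approached as far as the arm can. A call with a gripper value outside its range is refused whole. The fingers move at their own pace and stop on an object; "grip_force" is the grip in N (left out, the last holds). Time passes only in rows, so rows that repeat a pose let the fingers close. It gives the time, the measured TCP pose, the force and the opening at its end, in the units of the state.
- manip.state(): the state, without advancing time (a new reading comes with each control period).
- viewer.camera(name): name is "scene" or "top" or "wrist"; returns a dict with "img" (480x640x3 uint8, blue, green, red), "mtx" (3x3 intrinsics, pixels), "k1" (the pictures are not rectified: a ray, as slopes to the right and down, at radius r is drawn at 1 + k1 r^2 times it, then the intrinsics apply), "world_from_camera" (4x4, takes a point from camera to world coordinates). Camera axes: x right, y down, z forward; pixel columns grow to the right and rows downward; lengths in m; the calibration is good to about 2 mm. A picture is of the moment at which its call begins. There is no depth.
- finish_job(): hands the job in, once; it reports no verdict.
The state is a dict: "time": time; "joint_pos": joint angles; "joint_vel": joint speeds; "joint_torque": joint torques, N m; "eef_pos": TCP position; "ee_rot": TCP orientation; "contact_force": force on the tool from outside, world axes, zero at the start; "moment": the same for the moment, N m; "finger_gap": opening from 0.0 (shut) to 1.0 (fully open).
Only numpy, scipy, OpenCV 4.12 (cv2) and the standard library are available. Lean on these libraries where they do the work, as an engineer would, in place of code of your own. Each camera call takes 0.05 s, during which the arm holds its last target.

TASK

Check the gap of the spring-loaded plate cell: lift the flat-handled taper gauge out of its stand, slide its blade straight down between the two steel plates until it drags snugly on both (an ordinary fingertip drag, without forcing the plates wide apart), and hold it there. Finish while still holding the gauge upright at that depth; do not let go, and leave the spatula and everything else on the bench where it is.

Things in the scene. Friction and masses are not known exactly. Their poses are not given: they have to be found in the camera images.
- cell: fixed plate cell: grey base 110 x 124 x 12 mm (x, y, z), two aluminium cheeks up to 84 mm and between them two parallel upright steel plates, 86 mm along x, 7 mm thick, from 32 to 110 mm above the bench, with a gap between them that runs along x and is open at the top. Origin: centre of the underside; z up, y crosses the gap from plate_a (-y) to plate_b (+y).
- cell_mouth (a point): middle of the gap's throat, level with the plates' top edges, 110 mm above the bench; axes as the cell's. Above it the plates have lips flared 40 degrees outward, 7 mm high, that guide a blade in from up to 5 mm off. Both plates ride on one carriage that floats +-6 mm along y on a soft spring (0.25 N/mm), so they centre themselves on the blade.
- plate_a: the plate on the -y side of the gap, backed by a stiff spring (32 N/mm) that gives along -y; axes as the cell's; origin at the cell's origin as built, moving along y with the carriage and the spring
- plate_b: the plate on the +y side of the gap, backed by a like spring that gives along +y; axes as the cell's; origin at the cell's origin as built, moving along y with the carriage, the gap setting and the spring. A snug gauge opens the gap by some tenths of a mm; a gap forced open past 7 mm is spoiled
- gap (a joint): gap setting, m, differs each time and stays as set: the resting gap between the plates is 3.2 mm plus this value (0 to 2 mm). The reading is only rough: feel for the drag
- gauge_grip (a point): centre of the taper gauge's handle: a flat black rectangular block 28 (local x) x 16 (local y) x 54 mm (z), to be pinched across its 16 mm, from above. The steel blade hangs from the handle's underside, 27 mm below this point. z up, the blade is wide along x and thin along y.
- gauge_tip (a point): middle of the blade's lower end, 117 mm below gauge_grip, same axes. The blade is 90 mm long, 20 mm wide along x, and tapers: 2 mm thick at the tip, growing evenly by 0.7 mm per 10 mm upward to 8.3 mm at the handle. So it first touches both plates with its tip 17 to 46 mm below the plates' top edges, depending on the gap setting.
- gauge: the taper gauge as a whole, about 120 g; origin at the middle of the handle's underside, where the blade begins; axes as gauge_grip. Once the blade touches both plates, the push needed to slide it down grows steadily; at about 6 N of downward push (4 to 13 N), some 15 mm deeper than the first touch, it sits snugly.
- stand_gauge: fixed white stand of the gauge, 70 x 60 mm, 100 mm high: two legs and a top plate with a 28 x 11 mm slot (along its x) through which the blade hangs freely; the handle's underside rests on the top. Lift the gauge straight up by 95 mm or more to clear it. Origin: centre of its underside.
- spatula_grip (a point): centre of the handle of a lab spatula, a black ROUND bar 18 mm across and 50 mm high, hanging in a like stand (same white stand, elsewhere); not to be moved
- sample_bottle: white plastic sample bottle, bystander, to be left alone; origin at the centre of its underside
- beaker: glass beaker, bystander, to be left alone; origin at the centre of its underside
- vial: small glass vial, bystander, to be left alone; origin at the centre of its underside
- dish: white weighing dish, bystander, to be left alone; origin at the centre of its underside
- reagent: amber reagent bottle, bystander, to be left alone; origin at the centre of its underside
- weight: steel weight, bystander, to be left alone; origin at the centre of its underside
There are look-alikes about, which are no part of the job. Leave any pink look-alike of the gauge alone.

How it is judged (in metres and radians):
On the way, in this order (a step that is already met when the one before it is completed fails the run):
1. the gauge has been lifted clear out of its stand by the gripper (height (world z) of gauge_tip above 0.105 m and contact force between the fingers and gauge above 1 N), for 0.1 s.
2. the blade has entered between the two plates (x of gauge_tip in the frame of cell between -0.02 and 0.02 m and y of gauge_tip in the frame of cell between -0.012 and 0.012 m and height (world z) of gauge_tip below 0.102 m and angle between gauge's own z axis and vertical below 0.15 rad), for 0.1 s.
At the end, for the whole second after the job is handed in: The gripper still holds the gauge (over 4 N), at rest and upright within 0.12 rad, its tip 20 to 80 mm below the plates' top edges and within 20 mm (along the gap) and 12 mm (across) of the middle of the cell; each plate presses on the blade with 2.5 to 15 N (x of gauge_tip in the frame of cell between -0.02 and 0.02 m and y of gauge_tip in the frame of cell between -0.012 and 0.012 m and height (world z) of gauge_tip between 0.03 and 0.09 m and angle between gauge's own z axis and vertical below 0.12 rad and contact force between gauge and plate_a between 2.5 and 15 N and contact force between gauge and plate_b between 2.5 and 15 N and contact force between the fingers and gauge above 4 N and linear speed of gauge below 0.01 m/s); the arm keeps its last pose, push and grip.
It fails at once if the gap between the plates is forced open to more than 7 mm (y of plate_b in the frame of plate_a above 0.0038 m).
It fails at once if the spatula or another bystander is moved by more than 20 mm (distance of any of spatula_grip, sample_bottle, beaker, vial, dish, reagent, weight from where it was at the start of the episode above 0.02 m).
It also fails if it takes over 40 s, if anything falls off the work surface, if the arm or the gripper's body presses on something with over 40 N, if the wrist force passes 120 N, or if a joint passes its speed limit or range.

## Working session

There is one attempt and no reset: what is moved stays moved. The work goes in short steps, Python scripts to look and compute and a tool call to move; the robot and the scene stay as the last step left them, time stands still between calls to the robot, and variables do not carry over. Pictures are saved under pics/ and viewed, and the job is handed in when it is done.

Besides the shell and the picture viewer there is one more tool, called after "Emit:" in YAML: its name, and indented under it one key for each argument. step_arm: Moves the arm, as the interface text tells. Its arguments: {"type":"object","properties":{"motion":{"type":"array","items":{"type":"array","items":{"type":"array","items":{"type":"number"}}}},"grip_force":{"type":"number"}},"required":["motion"]}

```bash
mkdir -p pics; cat > h.py <<'E'
import numpy as np, cv2
from plant import manip, viewer, finish_job
def shot(n,f):
    c=viewer.camera(n); cv2.imwrite('pics/'+f+'.png',c['img'])
    np.savez('pics/'+f+'.npz',**{k:np.array(c[k]) for k in ('img','mtx','k1','world_from_camera')}); return c
def load(f): return dict(np.load('pics/'+f+'.npz'))
def ray(c,u,v):
    d=np.array([float(c['k1']),0,0,0,0])
    p=cv2.undistortPoints(np.array([[[u,v]]],float),np.array(c['mtx']),d)[0,0]
    T=np.array(c['world_from_camera']); return T[:3,3],T[:3,:3]@np.array([p[0],p[1],1])
def onz(c,u,v,z):
    o,d=ray(c,u,v); return o+d*(z-o[2])/d[2]
def proj(c,P):
    T=np.linalg.inv(np.array(c['world_from_camera']))
    P=np.atleast_2d(P)
    r,_=cv2.Rodrigues(T[:3,:3]); return cv2.projectPoints(P.astype(float),r,T[:3,3],np.array(c['mtx']),np.array([float(c['k1']),0,0,0,0]))[0][:,0]
E
python3 - <<'E'
from h import *
print(manip.state(),manip.hold_point_z)
for n in('scene','top','wrist'):
    c=shot(n,n+'0');print(n,c['k1'],c['mtx'],c['world_from_camera'])
E
```

```text
{'time': 0.0, 'joint_pos': array([-7.94741924e+01,  2.05993925e+01,  8.66006936e+01, -6.76312602e-04,
        7.29100639e+01, -6.59572064e+00]), 'joint_vel': array([-0.04307182,  0.01798627,  0.05223393,  0.06158397, -0.08405547,
       -0.04996941]), 'joint_torque': array([ 1.70441745e-03, -5.27611184e+01, -2.78612655e+01, -1.27780668e-04,
        1.30489757e-02, -5.56963329e-07]), 'eef_pos': array([ 0.17655098, -0.5730418 ,  0.40382681]), 'ee_rot': array([-1.79890505e+02, -1.20103602e-02,  1.71217162e+01]), 'contact_force': array([-0.37041206, -0.6716375 ,  0.33460088]), 'moment': array([ 0.00662984, -0.00533916, -0.00198149]), 'finger_gap': 0.9989634393724636} 0.1547
scene -0.0476189693510534 [[461.80062518   0.         318.68811606]
 [  0.         461.80062518 250.42750929]
 [  0.           0.           1.        ]] [[ 0.75472148  0.33628586 -0.56330036  1.02757702]
 [ 0.65569076 -0.41488366  0.63082579 -0.56619136]
 [-0.02156632 -0.84544862 -0.53362114  0.62293954]
 [ 0.          0.          0.          1.        ]]
top -0.13372703876895764 [[528.17023753   0.         332.41546217]
 [  0.         528.17023753 241.23156745]
 [  0.           0.           1.        ]] [[ 0.02361979 -0.99368641  0.10967877  0.39364508]
 [-0.99970941 -0.02400546 -0.00219704  0.01127378]
 [ 0.00481606 -0.10959501 -0.99396466  1.13401668]
 [ 0.          0.          0.          1.        ]]
wrist -0.006855317332123944 [[394.72342183   0.         314.53863369]
 [  0.         394.72342183 237.64330274]
 [  0.           0.           1.        ]] [[ 0.29483975 -0.91901518 -0.26168801  0.24299558]
 [-0.95554418 -0.28419808 -0.07852885 -0.55306891]
 [-0.00220203  0.27320788 -0.9619525   0.37232778]
 [ 0.          0.          0.          1.        ]]
```

View pics/scene0.png

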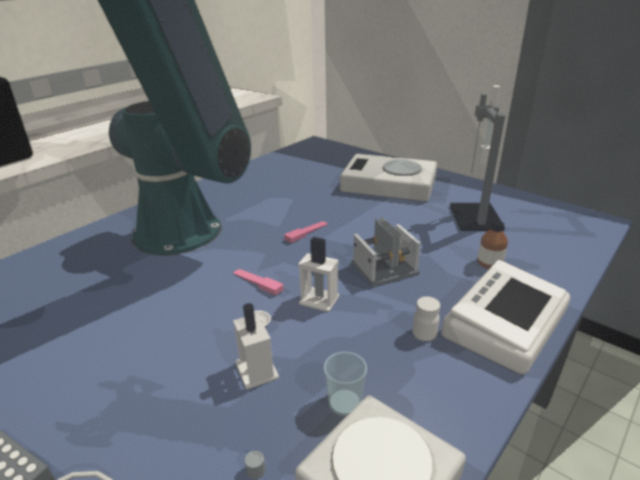

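View pics/top0.png

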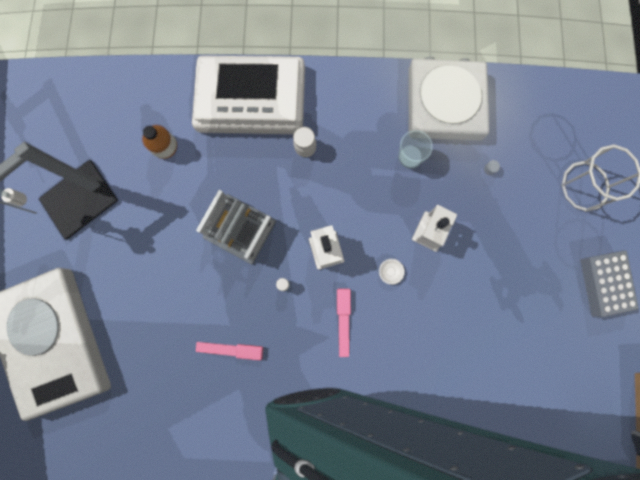

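View pics/wrist0.png

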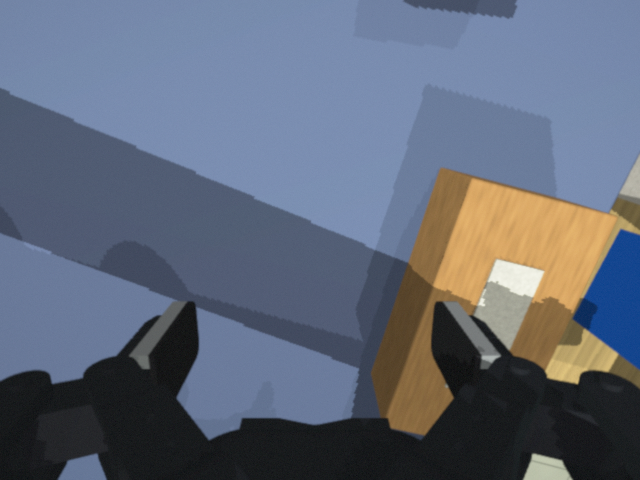

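The candidates in the top view are a black handle at (326,245) and another at (442,224); the two pink pieces at (344,320) and (230,350) are look-alikes. I'll enlarge the stands and the cell to tell them apart.

```bash
python3 - <<'E'
from h import *
a=load('top0')['img'];b=load('scene0')['img']
t=lambda i,x,y,w,h:cv2.resize(i[y:y+h,x:x+w],(400,300),interpolation=cv2.INTER_CUBIC)
cv2.imwrite('pics/crop0.png',np.vstack([np.hstack([t(a,290,215,80,60),t(a,400,190,80,60)]),np.hstack([t(a,180,180,120,90),t(b,230,220,140,105)])]))
E
```

```text
(no output)
```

View pics/crop0.png

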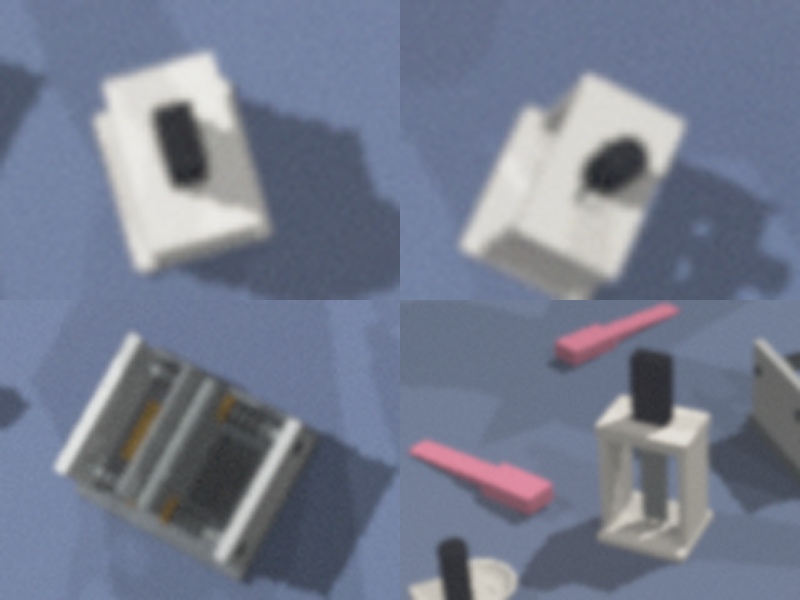

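The gauge is the flat rectangular handle at top (326,245), scene (318,250), with a blade visible through its stand. The handle at (442,224) is round, so that's the spatula. Next I'll measure the gauge and the cell.

```bash
cat > m.py <<'E'
from h import *
c=load('top0');a=c['img']
g=a.max(2).astype(int)
def blob(mask,x,y,w,h):
    m=np.zeros_like(mask);m[y:y+h,x:x+w]=mask[y:y+h,x:x+w]
    n,l,s,ce=cv2.connectedComponentsWithStats(m.astype(np.uint8))
    i=1+np.argmax(s[1:,4]);return (l==i).astype(np.uint8),s[i],ce[i]
m,s,ce=blob(g<75,310,225,35,40);print('handle',s,ce)
P=cv2.findNonZero(m).reshape(-1,2)
W=np.array([onz(c,u,v,.14)[:2] for u,v in P]);mu=W.mean(0);print(mu,np.degrees(np.linalg.eigh(np.cov((W-mu).T))[1][:,1]@[1,0]),np.linalg.eigh(np.cov((W-mu).T)))
r=cv2.minAreaRect(P.astype(np.float32));print(r);print([onz(c,*p,.154).round(4) for p in cv2.boxPoints(r)])
# white: stand top
for nm,x,y,w,h,z in(('stand',300,220,50,55,.1),('cheek1',195,185,35,45,.084),('cheek2',240,210,40,60,.084)):
    m,s,ce=blob(a.min(2)>165,x,y,w,h);P=cv2.findNonZero(m).reshape(-1,2)
    r=cv2.minAreaRect(P.astype(np.float32));print(nm,s,ce,r)
    b=np.array([onz(c,*p,z)[:2] for p in cv2.boxPoints(r)]);print(b.round(4).tolist(),b.mean(0))
cv2.imwrite('pics/cell.png',cv2.resize(a[185:270,190:290],(800,680),interpolation=cv2.INTER_CUBIC)[:600])
E
python3 m.py
```

```text
handle [322 237   9  15  89] [325.97752809 243.70786517]
[0.49832801 0.02114663] -54.128185707680004 EighResult(eigenvalues=array([1.14582478e-05, 6.00009673e-05]), eigenvectors=array([[ 0.32789245, -0.94471506],
       [-0.94471506, -0.32789245]]))
((326.05657958984375, 243.6981201171875), (14.56021785736084, 6.31858491897583), 74.05460357666016)
[array([0.5082, 0.0306, 0.154 ]), array([0.5117, 0.0193, 0.154 ]), array([0.4856, 0.0112, 0.154 ]), array([0.4821, 0.0224, 0.154 ])]
stand [309 225  34  44 700] [322.7        246.21714286] ((324.8269348144531, 246.36537170410156), (38.67824935913086, 27.715030670166016), 74.74488067626953)
[[0.5261, 0.0609], [0.5419, 0.0084], [0.4685, -0.0133], [0.4529, 0.0388]] [0.49736599 0.02369949]
cheek1 [196 190  26  40 184] [208.58152174 210.64130435] ((208.87693786621094, 210.2153778076172), (4.217180252075195, 45.396705627441406), 29.744882583618164)
[[0.528, 0.2856], [0.6099, 0.2437], [0.6057, 0.2359], [0.5239, 0.2779]] [0.56685156 0.26077656]
cheek2 [245 216  25  42 162] [256.84567901 235.98765432] ((256.5, 236.5), (4.058823585510254, 47.0), 28.07248878479004)
[[0.4749, 0.1857], [0.5598, 0.1445], [0.5561, 0.1371], [0.4713, 0.1784]] [0.51553827 0.16140915]
```

View pics/cell.png

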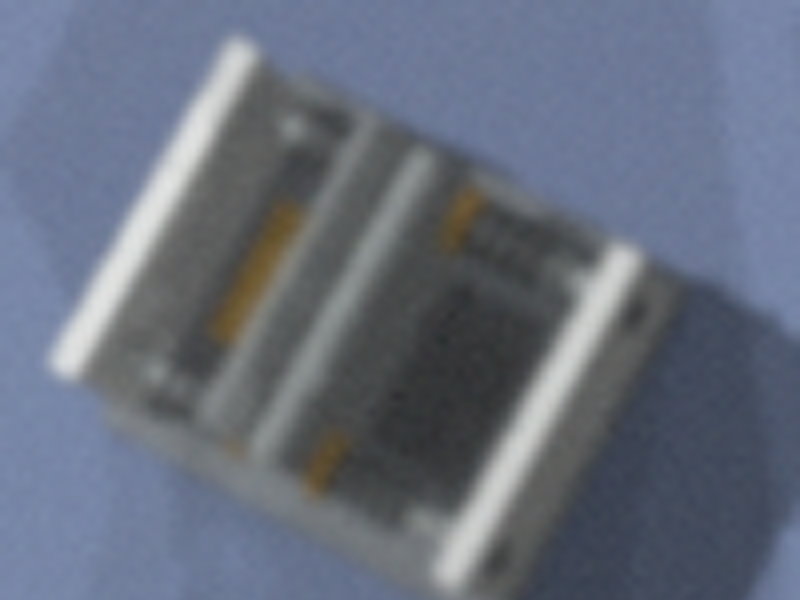

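Emit:
step_arm:
  motion:
    - [[4,7,0,0,1],[8,14,0,0,1],[12,22,0,0,1],[15,28,0,0,1],[18,33,0,0,1],[21,39,0,0,1],[24,44,0,0,1],[26.5,49,0,0,1]]

```text
time: 1.15
eef_pos: [0.4154, -0.132, 0.4048]
ee_rot: [180.0, -0.0, 17.1]
contact_force: [1.7, -1.3, -0.0]
finger_gap: 1.002
```

```bash
python3 - <<'E'
from h import *
c=load('top0')
for p in((226.9,218.8),(233.1,222.5),(230,220.6)):print(onz(c,*p,.117))
print(manip.state())
E
```

```text
[0.54500344 0.21634972 0.117     ]
[0.53797319 0.20377926 0.117     ]
[0.54158426 0.21006331 0.117     ]
{'time': 1.15, 'joint_pos': array([-2.67246396e+01,  6.79716021e+00,  1.05640249e+02,  1.12179643e-03,
        6.75248137e+01,  4.61718904e+01]), 'joint_vel': array([ 6.71503385e+01,  5.22865780e+00, -6.33646140e+00, -2.31196477e-02,
        4.68931788e-01,  6.64900833e+01]), 'joint_torque': array([-6.97293118e+00, -3.68961489e+01, -2.39041650e+01,  3.37272242e-02,
        4.80542220e-01, -1.55805554e+00]), 'eef_pos': array([ 0.41541839, -0.13201326,  0.4048049 ]), 'ee_rot': array([ 1.79974587e+02, -2.79714666e-02,  1.71030477e+01]), 'contact_force': array([ 1.70233214, -1.34140914, -0.0034264 ]), 'moment': array([0.00857353, 0.03489587, 0.0265092 ]), 'finger_gap': 1.0018734486419727}
```

Emit:
step_arm:
  motion:
    - [[2.8,5.2,0,0,1],[5.6,10.5,0,0,1],[5.6,10.5,0,0,1],[5.6,10.5,0,0,1],[5.6,10.5,0,0,1]]

```text
time: 1.78
eef_pos: [0.4702, -0.03, 0.4045]
ee_rot: [-180.0, 0.0, 17.0]
contact_force: [-0.1, -0.3, -0.0]
finger_gap: 0.999
```

```bash
python3 - <<'E'
from h import *
c=shot('wrist','w1');s=manip.state();print(s['eef_pos'],s['ee_rot'],c['world_from_camera'])
print(proj(c,[[.498,.022,.154],[.498,.022,.1]]))
E
```

```text
[ 0.47026387 -0.03013395  0.40458578] [-1.79998717e+02  3.02411893e-02  1.69960403e+01] [[ 2.93160486e-01 -9.19398966e-01 -2.62225991e-01  5.36694060e-01]
 [-9.56063077e-01 -2.82080692e-01 -7.98365530e-02 -1.01795260e-02]
 [-5.67244753e-04  2.74109511e-01 -9.61698318e-01  3.72849419e-01]
 [ 0.00000000e+00  0.00000000e+00  0.00000000e+00  1.00000000e+00]]
[[238.56516952 177.04081054]
 [253.22202693 167.06352075]]
```

View pics/w1.png

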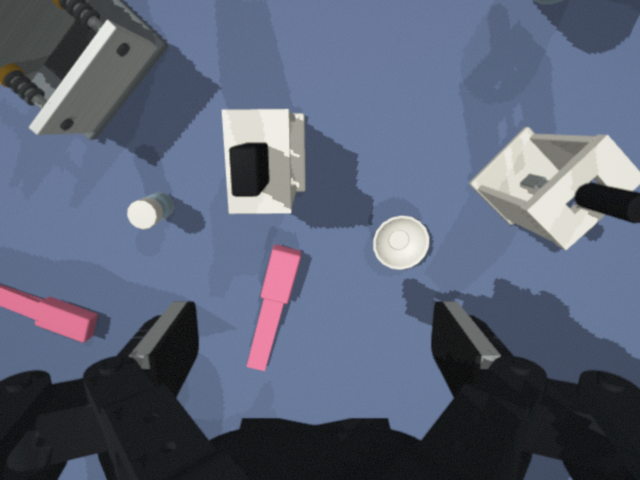

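The picture shows the stand with its top at about (222–292, 110–213), the handle at (230–268, 143–196) with its top face shifted left, and the spatula at right. Now refining the measurement.

```bash
python3 - <<'E'
from h import *
c=load('w1');a=c['img']
g=cv2.resize(a[100:225,210:315],(672,800)[::-1] if 0 else (500,595),interpolation=cv2.INTER_CUBIC)
g=np.clip(g.astype(float)*np.where(g<60,3,1),0,255).astype(np.uint8)
cv2.imwrite('pics/w1c.png',g)
m=np.zeros(a.shape[:2],np.uint8);m[105:222,215:295]=(a.min(2)>150)[105:222,215:295]
n,l,s,_=cv2.connectedComponentsWithStats(m);i=1+np.argmax(s[1:,4]);P=cv2.findNonZero((l==i).astype(np.uint8))
h=cv2.convexHull(P);q=cv2.approxPolyDP(h,6,True).reshape(-1,2);print(q)
b=np.array([onz(c,*p,.1)[:2] for p in q]);print(b.round(4).tolist())
b=np.array([onz(c,*p,.154)[:2] for p in q])
m=np.zeros(a.shape[:2],np.uint8);m[130:205,222:280]=(a.max(2)<70)[130:205,222:280]
n,l,s,_=cv2.connectedComponentsWithStats(m);i=1+np.argmax(s[1:,4]);P=cv2.findNonZero((l==i).astype(np.uint8))
q=cv2.approxPolyDP(cv2.convexHull(P),2,True).reshape(-1,2);print('handle',q)
for p in q:print(p,onz(c,*p,.154)[:2].round(4),onz(c,*p,.1)[:2].round(4))
E
```

```text
[[289 213]
 [229 213]
 [222 109]
 [288 109]]
[[0.4743, -0.0103], [0.4619, 0.0303], [0.5286, 0.0512], [0.5413, 0.0097]]
handle [[257 194]
 [233 194]
 [231 148]
 [249 143]
 [266 144]
 [268 181]]
[257 194] [0.4918 0.0098] [0.4808 0.0148]
[233 194] [0.4879 0.0227] [0.4759 0.0308]
[231 148] [0.512  0.0297] [0.5059 0.0396]
[249 143] [0.5174 0.0211] [0.5127 0.0288]
[266 144] [0.5196 0.0121] [0.5154 0.0177]
[268 181] [0.5007 0.0059] [0.4918 0.0098]
```

View pics/w1c.png

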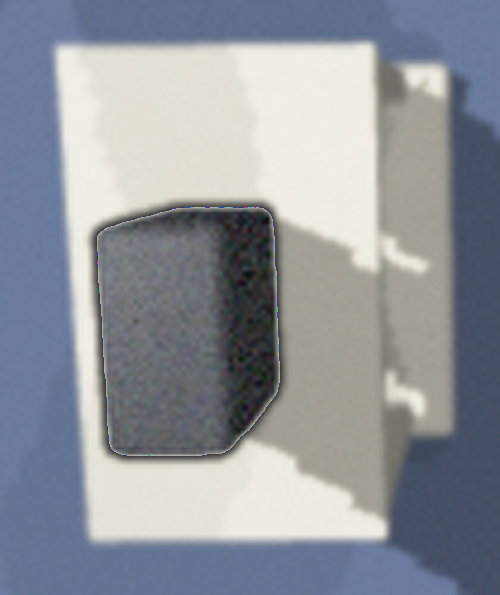

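Emit:
step_arm:
  motion:
    - [[3.1,5.0,0,0,1],[3.1,5.0,-3,0,1],[3.1,5.0,-6,0,1],[3.1,5.0,-8,0,0.2],[3.1,5.0,-10,0,0.2],[3.1,5.0,-11,0,0.2],[3.1,5.0,-11.9,0,0.2],[3.1,5.0,-11.9,0,0.2]]
  grip_force: 30

```text
time: 2.82
eef_pos: [0.5017, 0.0208, 0.2855]
ee_rot: [-180.0, 0.0, 17.1]
contact_force: [1.0, -0.0, 0.5]
finger_gap: 0.598
```

```bash
python3 - <<'E'
from h import *
c=shot('wrist','w2');s=manip.state();print(s['eef_pos'],s['ee_rot'],s['contact_force'],s['finger_gap'],s['time'])
E
```

```text
[0.501913   0.02089308 0.28586088] [-1.79998601e+02 -9.59028891e-03  1.70983656e+01] [ 0.41141368  0.66937243 -0.42324402] 0.5999970589457629 2.875
```

View pics/w2.png

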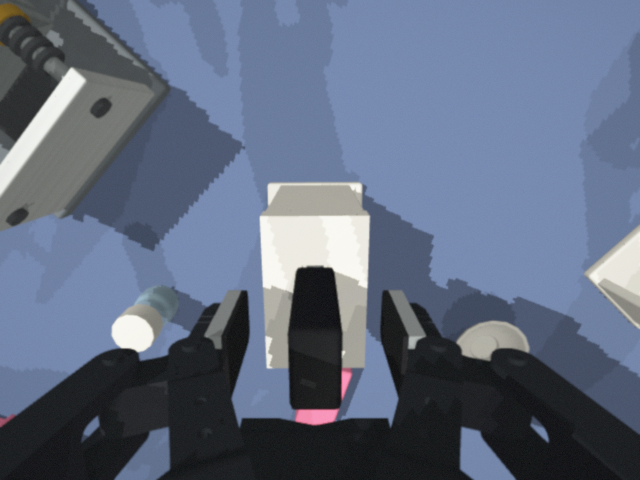

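The handle (315,340) is centred between the pads and lined up with them, so I'll close.

Emit:
step_arm:
  motion:
    - [[0,0,0,0,-1],[0,0,0,0,-1],[0,0,0,0,-1],[0,0,0,0,-1],[0,0,0,0,-1],[0,0,0,0,-1]]
  grip_force: 70

```text
time: 3.62
eef_pos: [0.502, 0.0212, 0.2863]
ee_rot: [180.0, -0.1, 17.1]
contact_force: [-1.0, -0.6, 5.7]
finger_gap: 0.177
```

Emit:
step_arm:
  motion:
    - [[0,0,1,0,-1],[0,0,3,0,-1],[0,0,5,0,-1],[0,0,7,0,-1],[0,0,9,0,-1],[0,0,11,0,-1],[0,0,12.5,0,-1],[0,0,12.5,0,-1]]

```text
time: 4.62
eef_pos: [0.5021, 0.0211, 0.4118]
ee_rot: [180.0, -0.1, 17.1]
contact_force: [-0.5, -0.4, -0.5]
finger_gap: 0.178
```

```bash
python3 - <<'E'
from h import *
c=shot('wrist','w3');shot('scene','s3');s=manip.state();print(s['eef_pos'],s['ee_rot'],s['contact_force'],s['finger_gap'],s['time'])
E
```

```text
[0.50153733 0.02113497 0.41027715] [-1.79982075e+02  3.43706544e-02  1.71199176e+01] [ 0.33216032 -0.39052217 -0.65996914] 0.17662430522479358 4.725
```

View pics/w3.png

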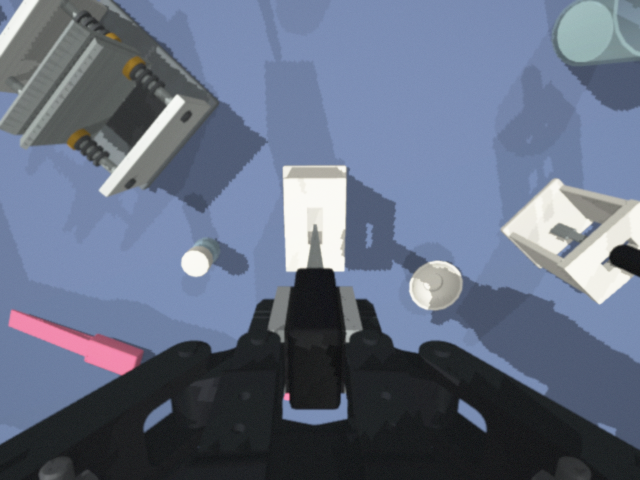

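View pics/s3.png

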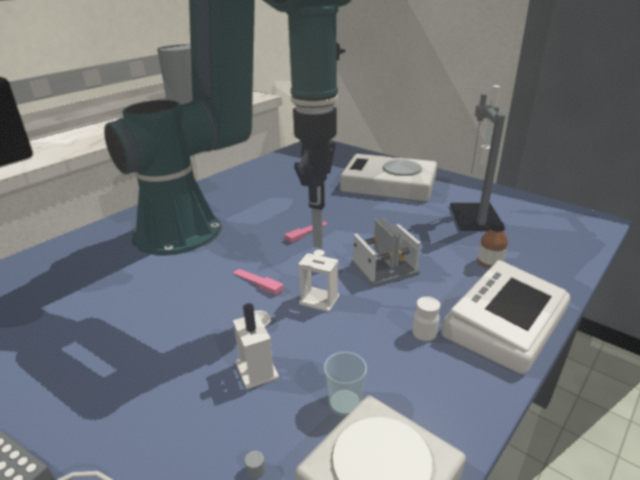

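The gauge is held, and its tip (315,228) hangs clear of the stand. I'll move above the cell with a −44° turn.

Emit:
step_arm:
  motion:
    - [[0.5,2,1,-4,-1],[1,5,2,-10,-1],[2,8,2,-18,-1],[3,11,2,-26,-1],[3.5,14,2,-34,-1],[4,17,2,-40,-1],[4.0,18.9,2,-44,-1],[4.0,18.9,2,-44,-1]]

```text
time: 5.72
eef_pos: [0.5415, 0.2112, 0.4293]
ee_rot: [179.9, 0.1, -26.8]
contact_force: [0.4, -0.1, -0.2]
finger_gap: 0.182
```

Emit:
step_arm:
  motion:
    - [[0,0,0,0,-1],[0,0,0,0,-1]]

```text
time: 5.98
eef_pos: [0.5418, 0.2093, 0.4304]
ee_rot: [180.0, 0.0, -26.9]
contact_force: [-0.5, -0.1, -0.8]
finger_gap: 0.182
```

```bash
python3 - <<'E'
from h import *
c=shot('wrist','w4');shot('scene','s4');shot('top','t4');s=manip.state();print(s['eef_pos'],s['ee_rot'],s['contact_force'],s['finger_gap'],s['time'])
p=np.array(s['eef_pos']);p[2]-=.276;print(p,proj(c,p))
E
```

```text
[0.54185206 0.20952822 0.43068887] [-1.79998609e+02 -3.20178214e-03 -2.69115857e+01] [ 0.0081461   0.38906302 -0.94038037] 0.1813294838140202 6.125
[0.54185206 0.20952822 0.15468887] [[313.55972689 237.84184623]]
```

View pics/w4.png

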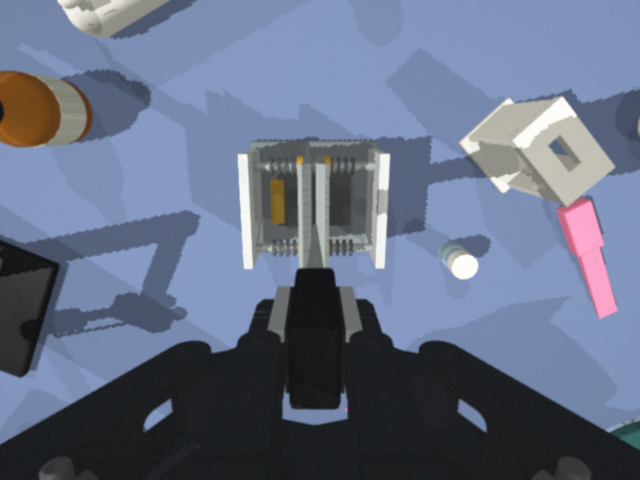

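View pics/t4.png

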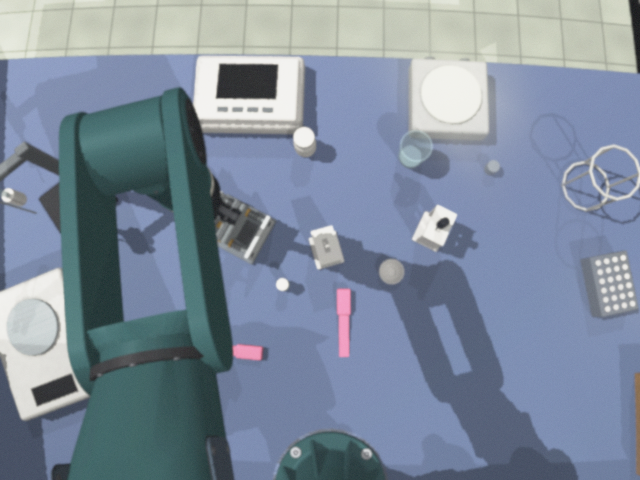

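```bash
python3 - <<'E'
from h import *
c=load('w4');a=c['img']
cv2.imwrite('pics/w4c.png',cv2.resize(a[135:275,230:400],(728,600),interpolation=cv2.INTER_CUBIC))
# cheek tops
for x0,x1 in((236,262),(366,392)):
    m=np.zeros(a.shape[:2],np.uint8);m[145:275,x0:x1]=(a.min(2)>185)[145:275,x0:x1]
    n,l,s,_=cv2.connectedComponentsWithStats(m);i=1+np.argmax(s[1:,4]);P=cv2.findNonZero((l==i).astype(np.uint8))
    b=cv2.boxPoints(cv2.minAreaRect(P));w=np.array([onz(c,*p,.084)[:2] for p in b]);print(b.round(1).tolist(),w.round(4).tolist(),w.mean(0))
for r in(170,180,195,210,225,240):print(r,a[r,285:345].mean(1).astype(int).tolist())
E
```

```text
[[237.3000030517578, 154.0], [246.89999389648438, 153.60000610351562], [252.60000610351562, 267.8999938964844], [243.0, 268.3999938964844]] [[0.6117, 0.2413], [0.6086, 0.2344], [0.5236, 0.277], [0.5269, 0.2845]] [0.56772054 0.25928667]
[[374.0, 267.8999938964844], [376.5, 211.6999969482422], [386.6000061035156, 212.10000610351562], [384.1000061035156, 268.29998779296875]] [[0.4772, 0.1851], [0.5205, 0.1631], [0.5165, 0.156], [0.4729, 0.1776]] [0.49678405 0.17046749]
170 [95, 91, 85, 95, 115, 127, 107, 97, 94, 85, 89, 112, 160, 184, 188, 185, 171, 139, 129, 127, 130, 129, 130, 133, 133, 127, 99, 90, 90, 93, 118, 168, 184, 186, 184, 184, 187, 187, 187, 179, 159, 141, 143, 144, 127, 97, 76, 76, 94, 103, 94, 87, 76, 71, 75, 86, 92, 92, 86, 73]
180 [64, 62, 63, 60, 62, 64, 62, 62, 64, 63, 63, 73, 119, 176, 189, 192, 182, 149, 135, 134, 133, 131, 134, 134, 132, 124, 91, 62, 58, 63, 103, 168, 185, 185, 184, 183, 185, 186, 185, 178, 163, 147, 145, 137, 98, 67, 59, 61, 62, 63, 64, 65, 63, 62, 63, 63, 64, 63, 62, 63]
195 [58, 57, 56, 56, 57, 55, 54, 56, 58, 54, 55, 59, 106, 173, 192, 192, 183,
[... 333 characters left out ...]
, 95, 160, 181, 187, 186, 186, 187, 187, 189, 179, 157, 152, 148, 138, 91, 59, 59, 55, 54, 54, 54, 55, 55, 55, 56, 55, 54, 58, 61, 62]
225 [67, 63, 63, 66, 65, 68, 68, 69, 71, 70, 67, 68, 87, 140, 182, 193, 187, 165, 138, 130, 129, 131, 131, 131, 133, 126, 102, 82, 84, 98, 100, 124, 169, 186, 183, 183, 187, 187, 189, 180, 160, 150, 148, 139, 98, 78, 75, 75, 73, 73, 72, 69, 67, 66, 67, 67, 66, 66, 67, 66]
240 [132, 96, 74, 79, 112, 145, 152, 135, 102, 86, 104, 144, 159, 163, 188, 196, 190, 168, 144, 132, 134, 135, 133, 134, 134, 129, 109, 101, 100, 100, 102, 102, 100, 113, 150, 178, 187, 187, 186, 175, 155, 141, 136, 127, 96, 73, 85, 124, 147, 148, 129, 90, 68, 93, 138, 154, 145, 109, 77, 73]
```

View pics/w4c.png

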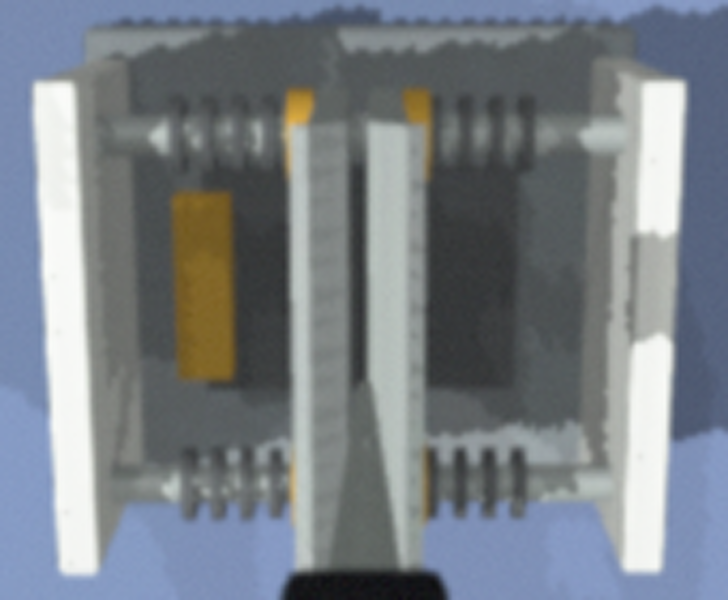

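```bash
python3 - <<'E'
from h import *
c=load('w4');a=c['img'].mean(2)
S=[]
for r in range(178,222,2):
    row=a[r,308:320]; w=np.clip(100-row,0,None); S.append((r,308+(w*np.arange(12)).sum()/w.sum()))
pts=np.array([onz(c,u,r,.110)[:2] for r,u in S]);print(S[0],S[-1])
print(pts[0],pts[-1]); d=np.polyfit(pts[:,0],pts[:,1],1);print('gap yaw',np.degrees(np.arctan(d[0])), 'y at x=.5418',np.polyval(d,.5418))
# ends of lips (far), z .117
e=onz(c,313,164,.117);print('far end',e)
u=np.array([np.cos(np.radians(-26.9)),np.sin(np.radians(-26.9))]);print('center from far end',e[:2]-.043*u)
n=np.array([-u[1],u[0]])
tip=np.array([.54185,.20953]);k=np.array([np.mean(pts[:,0]),np.mean(pts[:,1])]);print('gap offset across rel tip mm',1000*(k-tip)@n)
for q in([.5677,.2593],[(.4772+.4729)/2+.0418, .1814-.0211]):print('cheek along,across',(np.array(q)-tip)@u,(np.array(q)-tip)@n)
o=c['world_from_camera'][:3,3];print(o)
E
```

```text
(178, np.float64(312.875)) (220, np.float64(313.13239436619716))
[0.57122469 0.19533987] [0.54309335 0.20941328]
gap yaw -26.49097954617465 y at x=.5418 0.21000719647428534
far end [0.58074704 0.19036651 0.117     ]
center from far end [0.54239974 0.2098212 ]
gap offset across rel tip mm 0.5264147010993251
cheek along,across 0.000535290657847305 0.05608020028416104
cheek along,across -2.1577500711410753e-05 -0.05521406011525931
[0.60373716 0.17728212 0.39871758]
```

The gap line is 0.5 mm from the tip across, 0.5 mm along, with yaw −26.5° against −26.9° (well inside the 5 mm capture). Both cheek distances (+56.1 and −55.2 mm) agree. Going down to just above the earliest possible touch.

Emit:
step_arm:
  motion:
    - [[0.04,0.04,-1,0,-1],[0.04,0.04,-2,0,-1],[0.04,0.04,-3,0,-1],[0.04,0.04,-3.8,0,-1],[0.04,0.04,-4.6,0,-1],[0.04,0.04,-5.4,0,-1],[0.04,0.04,-6.0,0,-1],[0.04,0.04,-6.0,0,-1]]

```text
time: 7.12
eef_pos: [0.542, 0.2105, 0.3701]
ee_rot: [180.0, 0.0, -26.9]
contact_force: [0.5, -0.6, -1.7]
finger_gap: 0.176
```

```bash
cat > f.py <<'E'
from h import *
F=[]
for i in range(4):
    viewer.camera('wrist');s=manip.state();F.append(s['contact_force'])
print(np.mean(F,0).round(2),np.std(F,0).round(2),s['eef_pos'].round(4),np.round(s['ee_rot'],2),s['moment'].round(2),round(s['finger_gap'],3),s['time'])
E
python3 f.py; python3 -c "
from h import *
shot('wrist','w5')"
```

```text
[ 0.17 -0.13 -0.84] [0.35 0.44 0.4 ] [0.5423 0.2105 0.371 ] [-1.7998e+02 -3.0000e-02 -2.6880e+01] [-0.04  0.   -0.04] 0.178 7.325
```

View pics/w5.png

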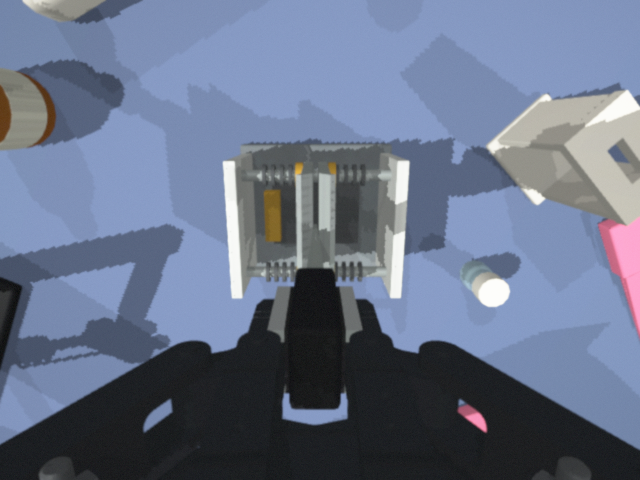

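The blade is in the throat at (315,240), and the baseline Fz is about −0.8 N. Now feeling downward.

Emit:
step_arm:
  motion:
    - [[0,0,-0.2,0,-1],[0,0,-0.4,0,-1],[0,0,-0.6,0,-1],[0,0,-0.6,0,-1]]

```text
time: 7.88
eef_pos: [0.5421, 0.2105, 0.3644]
ee_rot: [180.0, 0.0, -26.9]
contact_force: [0.3, 0.3, -2.1]
finger_gap: 0.178
```

```bash
python3 f.py
```

```text
[-0.29  0.04 -0.37] [0.61 0.62 0.48] [0.5422 0.2105 0.3647] [-179.99   -0.    -26.88] [-0.05  0.01  0.02] 0.174 8.075
```

Emit:
step_arm:
  motion:
    - [[0,0,-0.2,0,-1],[0,0,-0.4,0,-1],[0,0,-0.6,0,-1],[0,0,-0.6,0,-1]]

```text
time: 8.57
eef_pos: [0.5422, 0.2105, 0.3584]
ee_rot: [180.0, 0.0, -26.9]
contact_force: [0.9, -0.1, -3.2]
finger_gap: 0.177
```

```bash
python3 f.py
```

```text
[ 0.51 -0.17 -2.27] [0.14 0.4  0.35] [0.5422 0.2105 0.3585] [ 1.7999e+02  1.0000e-02 -2.6880e+01] [-0.05 -0.04 -0.01] 0.182 8.775
```

```bash
python3 f.py
```

```text
[ 0.22 -0.17 -2.26] [0.5  0.46 0.3 ] [0.5422 0.2105 0.3586] [180.     0.   -26.88] [-0.06 -0.03 -0.01] 0.181 8.975
```

Emit:
step_arm:
  motion:
    - [[0,0,-0.2,0,-1],[0,0,-0.4,0,-1],[0,0,-0.4,0,-1]]

```text
time: 9.35
eef_pos: [0.5424, 0.2106, 0.3548]
ee_rot: [-180.0, -0.0, -26.9]
contact_force: [-0.1, -1.1, 1.1]
finger_gap: 0.176
```

```bash
python3 f.py
```

```text
[0.35 0.01 1.11] [0.11 0.17 0.36] [0.5423 0.2105 0.3548] [-1.7998e+02 -2.0000e-02 -2.6880e+01] [-0.02 -0.1   0.06] 0.182 9.55
```

Emit:
step_arm:
  motion:
    - [[0,0,-0.2,0,-1],[0,0,-0.4,0,-1],[0,0,-0.4,0,-1]]

```text
time: 9.93
eef_pos: [0.5423, 0.2105, 0.3507]
ee_rot: [-180.0, -0.0, -26.9]
contact_force: [0.9, 0.3, 3.0]
finger_gap: 0.179
```

```bash
python3 f.py
```

```text
[ 0.44 -0.18  2.87] [0.4  0.31 0.04] [0.5423 0.2105 0.3507] [-1.7998e+02 -2.0000e-02 -2.6880e+01] [-0.07 -0.19  0.04] 0.181 10.125
```

Contact started near TCP z ≈ 0.36, but static readings carry a friction residual. As an independent check I'll measure the plates' opening in the wrist images: the free plates in w4 and w5 against now.

```bash
cat > gapm.py <<'E'
from h import *
import sys
def sep(f):
    c=load(f);a=cv2.cvtColor(c['img'],cv2.COLOR_BGR2GRAY).astype(float)
    yaw=np.radians(-26.69);u=np.array([np.cos(yaw),np.sin(yaw)]);n=np.array([-u[1],u[0]]);o=np.array([.5420,.2100])
    # resample rectified patch on plane z=.117, along 16..40mm, across -16..16mm (linear interp with remap)
    A=np.arange(18,38,.5)/1000;B=np.arange(-16,16,.1)/1000
    P=np.array([[*(o+x*u+y*n),.117] for x in A for y in B]);q=proj(c,P).astype(np.float32).reshape(len(A),len(B),2)
    R=cv2.remap(a.astype(np.float32),q[...,0],q[...,1],cv2.INTER_CUBIC)
    return B*1000,R
if __name__=='__main__':
    for f in sys.argv[1:]:
        B,R=sep(f);m=R.mean(0)
        # gap edges/outer edges: threshold crossing
        def cr(th,lo,hi):
            out=[]
            for i in range(len(B)-1):
                if lo<=B[i]<hi and (m[i]-th)*(m[i+1]-th)<0: out.append(round(B[i]+.1*(th-m[i])/(m[i+1]-m[i]),2))
            return out
        print(f,'cross@100',cr(100,-16,16),'@120',cr(120,-16,16));print(m[::10].round().tolist())
E
python3 -c "
from h import *
shot('wrist','w6');s=manip.state();print(s['contact_force'],s['time'])"
python3 gapm.py w4 w5 w6
```

```text
[ 0.90581407 -0.13721684  2.74797122] 10.175
w4 cross@100 [np.float64(-11.56), np.float64(-1.45), np.float64(1.46), np.float64(11.58)] @120 [np.float64(-11.21), np.float64(-1.65), np.float64(1.93), np.float64(11.37)]
[61.0, 61.0, 59.0, 58.0, 79.0, 129.0, 146.0, 152.0, 179.0, 189.0, 188.0, 185.0, 187.0, 189.0, 151.0, 71.0, 58.0, 78.0, 123.0, 135.0, 132.0, 131.0, 132.0, 132.0, 158.0, 191.0, 192.0, 153.0, 75.0, 59.0, 61.0, 61.0]
w5 cross@100 [np.float64(-11.37), np.float64(-1.46), np.float64(1.56), np.float64(11.57)] @120 [np.float64(-11.11), np.float64(-1.63), np.float64(1.89), np.float64(11.4)]
[60.0, 60.0, 60.0, 59.0, 65.0, 126.0, 148.0, 149.0, 181.0, 193.0, 192.0, 189.0, 189.0, 194.0, 160.0, 66.0, 57.0, 69.0, 125.0, 136.0, 134.0, 133.0, 134.0, 134.0, 154.0, 195.0, 197.0, 164.0, 69.0, 60.0, 60.0, 61.0]
w6 cross@100 [np.float64(-11.42), np.float64(-1.42), np.float64(1.7), np.float64(11.71)] @120 [np.float64(-11.19), np.float64(-1.57), np.float64(2.06), np.float64(11.54)]
[60.0, 60.0, 60.0, 59.0, 63.0, 135.0, 148.0, 152.0, 183.0, 194.0, 193.0, 190.0, 192.0, 194.0, 168.0, 67.0, 62.0, 65.0, 116.0, 137.0, 136.0, 134.0, 135.0, 134.0, 145.0, 194.0, 198.0, 180.0, 75.0, 60.0, 60.0, 61.0]
```

View pics/w6.png

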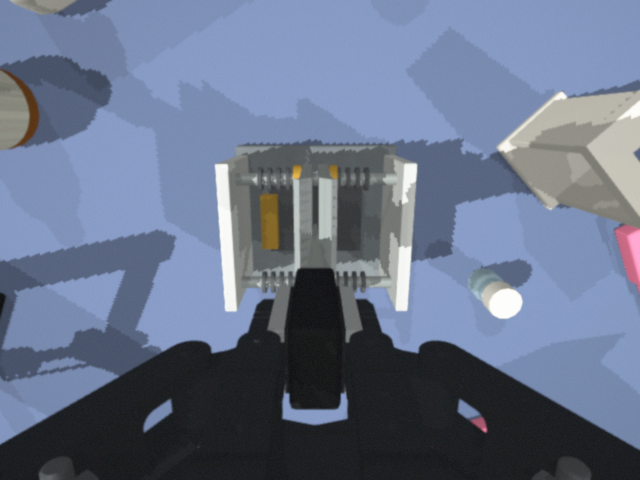

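Vision gives a gap opening of only about 0.2 mm (±0.1), so roughly 3–5 N per plate. That is still lighter than snug, so I'll go deeper in small steps.

Emit:
step_arm:
  motion:
    - [[0,0,-0.1,0,-1],[0,0,-0.2,0,-1],[0,0,-0.3,0,-1],[0,0,-0.3,0,-1]]

```text
time: 10.68
eef_pos: [0.5423, 0.2106, 0.348]
ee_rot: [-180.0, -0.0, -26.9]
contact_force: [-0.1, 0.2, 5.7]
finger_gap: 0.181
```

```bash
python3 f.py; python3 -c "
from h import *
shot('wrist','w7')"
python3 gapm.py w5 w6 w7 | grep cross
```

```text
[-0.05 -0.15  5.33] [0.29 0.4  0.26] [0.5423 0.2106 0.348 ] [-1.7997e+02 -2.0000e-02 -2.6880e+01] [-0.01 -0.05  0.01] 0.179 10.875
w5 cross@100 [np.float64(-11.37), np.float64(-1.46), np.float64(1.56), np.float64(11.57)] @120 [np.float64(-11.11), np.float64(-1.63), np.float64(1.89), np.float64(11.4)]
w6 cross@100 [np.float64(-11.42), np.float64(-1.42), np.float64(1.7), np.float64(11.71)] @120 [np.float64(-11.19), np.float64(-1.57), np.float64(2.06), np.float64(11.54)]
w7 cross@100 [np.float64(-11.31), np.float64(-1.31), np.float64(1.84), np.float64(11.87)] @120 [np.float64(-11.07), np.float64(-1.46), np.float64(2.19), np.float64(11.69)]
```

Emit:
step_arm:
  motion:
    - [[0,0,-0.1,0,-1],[0,0,-0.2,0,-1],[0,0,-0.2,0,-1]]

```text
time: 11.3
eef_pos: [0.5424, 0.2106, 0.3462]
ee_rot: [-180.0, -0.0, -26.9]
contact_force: [-0.3, 0.3, 7.1]
finger_gap: 0.178
```

```bash
python3 f.py; python3 -c "
from h import *
shot('wrist','w8');shot('scene','s8')"
python3 gapm.py w8 | grep cross
python3 - <<'E'
from h import *
a=load('s4')['img'];b=load('s8')['img']
t=lambda i:cv2.resize(i[200:290,330:430],(400,360),interpolation=cv2.INTER_CUBIC)
cv2.imwrite('pics/s8c.png',np.hstack([t(a),t(b)]))
E
```

```text
[-0.13  0.07  6.27] [0.53 0.57 0.43] [0.5424 0.2106 0.3462] [-1.7995e+02 -3.0000e-02 -2.6880e+01] [-0.03 -0.01  0.03] 0.176 11.5
w8 cross@100 [np.float64(-11.27), np.float64(-1.2), np.float64(1.95), np.float64(11.99)] @120 [np.float64(-11.03), np.float64(-1.36), np.float64(2.3), np.float64(11.83)]
```

View pics/s8c.png

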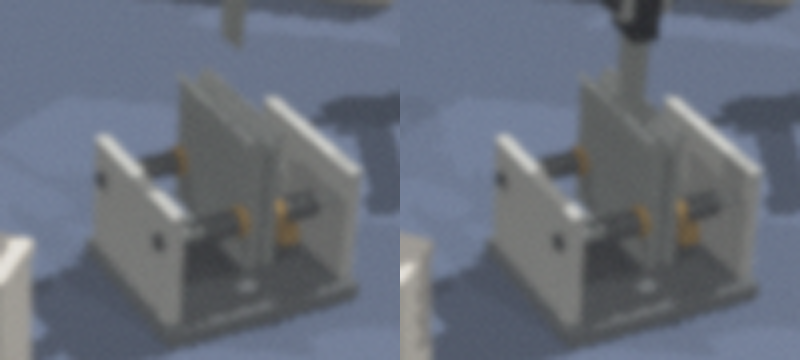

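```bash
python3 - <<'E'
from h import *
a=load('w4')['img'].astype(float)[262:412,280:350];b=load('w8')['img'].astype(float)[262:412,280:350]
print('handle shift px',cv2.phaseCorrelate(a.mean(2)*(a.mean(2)<60),b.mean(2)*(b.mean(2)<60)))
E
python3 f.py
```

```text
handle shift px ((0.05001368390708194, -0.14069070117577098), 0.7468730593393291)
[ 0.29 -0.03  6.74] [0.45 0.72 0.08] [0.5424 0.2107 0.3462] [-1.7995e+02 -3.0000e-02 -2.6880e+01] [-0.01 -0.    0.01] 0.179 11.8
```

View pics/w8.png

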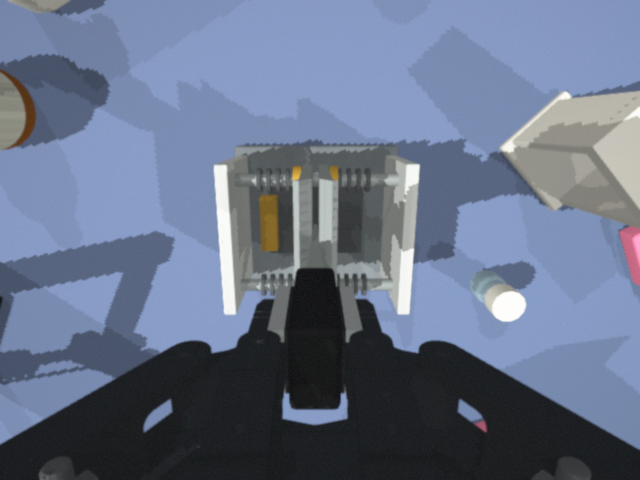

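The blade sits between the plates at (315,240), the handle hasn't slipped in the grip (0.15 px), and the force is steady. Handing in.

```bash
python3 -c "
from h import *
print(finish_job())"
```

```text
the job is handed in; nothing more can be done
None
```

I lifted the flat-handled gauge out of its stand, slid it straight down between the plates and handed the job in at about 11.8 s, still holding it. No verdict was reported.

**Last checks:**
- **Push:** steady at about 7 N downward, close to the 6 N given for a snug fit (4 to 13 N).
- **Depth and position:** the tip is about 40 mm below the plates' top edges, within about 1 mm of the middle of the cell.
- **Hold:** upright within 0.1° by the tool pose, sideways force close to zero, and no slip in the 70 N grip.
- **Bystanders:** I saw nothing else moved in the last pictures, but I did not measure each bystander.

**Where the checks disagreed:** I have no direct reading of the force on each plate.
- **Camera:** the gap opened by about 0.3 mm (±0.1 mm), which suggests roughly 5 N per plate.
- **Geometry:** I put first touch 14 to 16 mm higher up, from force readings blurred by friction. With fully rigid contact that depth would mean about 1 mm of opening and 15 N or slightly more per plate, at or just over the limit.
- **My choice:** I went with the camera and the push, which both put the plates inside the 2.5 to 15 N range.

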